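Slide the specimen board into its notches

TASK

With a fingertip, gently push the white specimen board along its rails by its near end, away from the robot, until you feel it drop into the locating notches; do not push it on past them, and leave it seated flat there, fingers clear. Push only, never grip or lift the board, and do not touch the two sample cups, which must still stand upright in its tray; leave everything else alone.

Things in the scene. Friction and masses are not known exactly. Their poses are not given: they have to be found in the camera images.
- rail_frame: Fixed grey-metal rail frame, 303 x 148 x 50 mm. Origin on the bench under the centre of the seated board; x runs along the rails away from the robot, z up. Two rails (tops 30 mm high, y = -45 and +45 mm, from x = -195 to 100 mm), between them a 72 mm wide gap, clear down to the 4 mm base and open at the near end. Side guides 46 mm high leave the board 2 mm play a side.
- notch (a point): Middle of the two far notches (midway between the rails, at rail-top height, 55 mm ahead of the frame's origin). Each rail has a notch there and another 110 mm nearer the robot, 18 mm long, 8 mm deep, for the board's lugs. The frame's end bar, 45 mm farther on and 50 mm high, stands 20 mm beyond the seated board and is not the place to stop.
- board: Loose white board on the rails, 160 (along) x 120 x 16 mm, about 0.3 kg, on four lugs 12 mm long, 9 mm high under x = -55 and +55 mm. Origin at mid-board at the level of its lugs' feet: 30 mm above the bench riding, 22 mm when dropped into the notches. Axes as the frame's; starts 50 to 85 mm short. Slab from z = 9 to 25 mm; a shallow tray (5 mm rim) holds the cups on the far half.
- near_end (a point): Centre of the board's flat near end face (120 mm wide, 16 mm high), 80 mm behind the board's origin and 17 mm above it: the face to push. Sliding takes about 1 to 3 N, a little more at the first touch; once the board has dropped, its lugs meet the far notch walls within 3 mm past the centre and the force rises.
- cup_a: White screw-cap sample cup, 48 mm across, 60 mm high, loose in the tray of the board at its left; origin at the centre of its underside, z up.
- cup_b: The same cup at the right in the tray of the board; origin at the centre of its underside, z up.
- dropper: Bystander: loose brown dropper bottle with black bulb, 38 mm across, 124 mm high, to the right of the rail frame; origin at the centre of its underside.
- pot: Bystander: loose sample pot with lid, 46 mm across, 66 mm high, to the left of the rail frame; origin at the centre of its underside.
- lamp: Bystander: loose glass spirit lamp, 61 mm across, 84 mm high, to the right of the near end of the frame; origin at the centre of its underside.
Things that resemble listed ones, but are neither listed nor needed, are in the scene too. What is shaped like the cup_b but turquoise is not meant.

How it is judged:
By the outcome, as a careful person would: the job done as asked, in the order asked, and still so for the second after the job is handed in, with the robot touching nothing.
It also fails if it takes over 32 s, if anything falls off the work surface, if the arm or the gripper's body presses on something with over 40 N, if the wrist force passes 120 N, or if a joint passes its speed limit or range.

ROBOT

A 7-joint arm with a two-finger parallel gripper is mounted at the origin on a cart in front of the work surface, level with it; the furniture and walls round the work are solid. World frame = base frame: x ahead of the robot, y to its left, z up, the work surface at z = 0. Lengths are in m, angles in rad, forces in N, time in s.
With the tool pointing down it reaches from about 0.4 to 0.85 m from the base axis. Payload 10.4 kg.
Tool frame: the origin (TCP) lies at the very end of the fingers, on their centre line; the grasp point (between the pads) lies 19 mm behind it; z points along the fingers, y is the direction in which the jaws open and shut (so a half turn about z gives the same grasp; the last joint's range is limited). The gripper opens to 87 mm and grips with 3 to 60 N. Pads are 19 mm wide; open, the fingers measure 117 mm over their backs; the gripper's body (75 mm by 190 mm) begins 51 mm behind the grasp point.
Start: joints at [-1.371, 0.332, -0.065, 1.46, 0.022, 1.35, -0.088], TCP at [0.138, 0.61, 0.185] pointing down, gripper open.
Joint ranges: [-2.6, 2.6], [-0.5, 2.12], [-1.47, 1.34], [0.16, 2.42], [-1.27, 4.41], [0.06, 2.06], [-2.6, 2.6]. Speed limits (rad/s): [2.22, 2.22, 2.79, 2.79, 3.14, 3.14, 3.14].

INTERFACE

Orientations are given as a unit quaternion [x, y, z, w].
In Python, from bench import r gives the robot as it stands.
- The arm moves only by the shell command python3 -m crank 'ROWS' [FORCE]. ROWS is JSON, a list of rows, each a list of 3 entries, a list of its own where there are three numbers: the opening, from -1 (shut) to 1 (fully open), so that 0 is half open, then the shift along the tool's x, y, z in mm, then the turn about the tool's z in degrees. A call has 1 to 12 rows; each row is the pose to reach, as a shift and turn from the pose commanded when the call began, along the tool's axes at that moment; what a row does not reach only later rows make up. A row lasts 1/12 s, in which the tool goes at most 41.7 mm and 7.16 degrees, less where a joint would pass 70% of its speed; a pose out of reach is approached as far as the arm can. A call with a gripper value outside its range is refused whole. The fingers move at their own pace and stop on an object; FORCE is the grip in N (left out, the last holds). Time passes only in rows, so rows that repeat a pose let the fingers close. It gives the time, the measured TCP pose, the force and the opening at its end, in the units of the state.
- r.read_state(): the state, without advancing time (a new reading comes with each control period).
- r.camera(name): name is "scene" or "top"; returns a dict with "pixels" (384x512x3 uint8, red, green, blue), "fov_y" (degrees; the focal length in pixels is half the picture's height over the tangent of half this angle, whatever the lens; pixels are square), "cx", "cy" (the principal point, pixels), "dist" ([k1, k2, p1, p2, k3] as OpenCV has them; the pictures are not rectified), "cam_to_world" (4x4, takes a point from camera to world coordinates). Camera axes: x right, y down, z forward; pixel columns grow to the right and rows downward; lengths in m; the calibration is good to about 2 mm. A picture is of the moment at which its call begins. There is no depth.
- r.close_job(): hands the job in, once; it reports no verdict.
The state is a dict: "time": time; "joint_positions": joint angles; "joint_vel": joint speeds; "joint_torque": joint torques, N m; "ee_pos": TCP position; "eef_rot": TCP orientation; "ft_force": force on the tool from outside, world axes, zero at the start; "torque": the same for the moment, N m; "width": finger opening in m.
Only numpy, scipy, OpenCV 4.12 (cv2) and the standard library are available. Lean on these libraries where they do the work, as an engineer would, in place of code of your own. Each camera call takes 0.05 s, during which the arm holds its last target.

## Working session

There is one attempt and no reset: what is moved stays moved. The work goes in short steps, Python scripts to look and compute and a shell command to move; the robot and the scene stay as the last step left them, time stands still between calls to the robot, and variables do not carry over. Pictures are saved under pics/ and viewed, and the job is handed in when it is done.

```bash
ls; mkdir -p pics
python3 - <<'E'
from bench import r
import cv2,json,numpy as np
s=r.read_state();print(s)
for n in("scene","top"):
    c=r.camera(n);cv2.imwrite(f"pics/{n}0.png",c["pixels"][:,:,::-1])
    np.savez(f"pics/{n}0.npz",**{k:np.array(v) for k,v in c.items()})
    print(n,c["fov_y"],c["cx"],c["cy"],c["dist"],c["cam_to_world"])
E
```

```text
pics
{'time': 0.0, 'joint_positions': array([-1.37059424,  0.33290176, -0.06471262,  1.46095304,  0.02160701,
        1.34986008, -0.08850757]), 'joint_vel': array([ 3.89460622e-04,  6.95145205e-05,  1.44975092e-04, -5.21377431e-04,
       -6.05250277e-04,  4.28230480e-04, -1.62784517e-03]), 'joint_torque': array([ 5.84182744e-04, -6.23258400e+01,  2.49110861e-02, -3.89892876e+01,
       -6.13276125e-02,  4.00123664e-02,  1.52069429e-04]), 'ee_pos': array([0.1380086 , 0.60912752, 0.18452974]), 'eef_rot': array([ 1.11157254e-01,  9.93802574e-01, -7.11698237e-04, -4.58450263e-05]), 'ft_force': array([ 1.05342243, -0.49864036, -1.07221297]), 'torque': array([-0.03550229,  0.01241503,  0.05197743]), 'width': 0.08670919050458958}
scene 53.86859920034096 258.79978073888384 195.4724481284146 [0.01854993 0.         0.         0.         0.        ] [[ 0.43312522 -0.60743466  0.66590215 -0.10649718]
 [-0.90110118 -0.27503788  0.33521758 -0.58594879]
 [-0.02047446 -0.7452364  -0.66648593  0.67375441]
 [ 0.          0.          0.          1.        ]]
top 43.967057153595 248.00765241394132 192.1216841867312 [-0.04129359  0.          0.          0.          0.        ] [[-0.01348367 -0.99468527  0.10207552  0.34217654]
 [-0.99968069  0.015592    0.01988496 -0.30412674]
 [-0.02137084 -0.1017748  -0.99457789  1.32680189]
 [ 0.          0.          0.          1.        ]]
```

View pics/scene0.png

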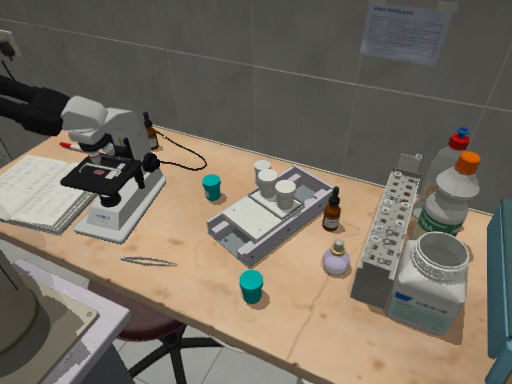

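View pics/top0.png

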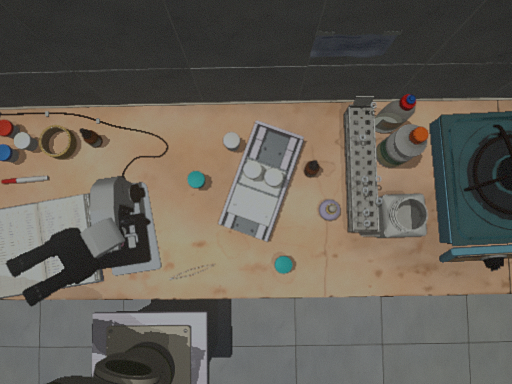

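Run:
```python
import cv2
t=cv2.imread("pics/top0.png")
cv2.imwrite("pics/top0z.png",cv2.resize(t[130:330,180:400],None,fx=3,fy=3,interpolation=cv2.INTER_CUBIC)[:600,:])
```

```text
(no output)
```

View zoom.

View pics/top0z.png

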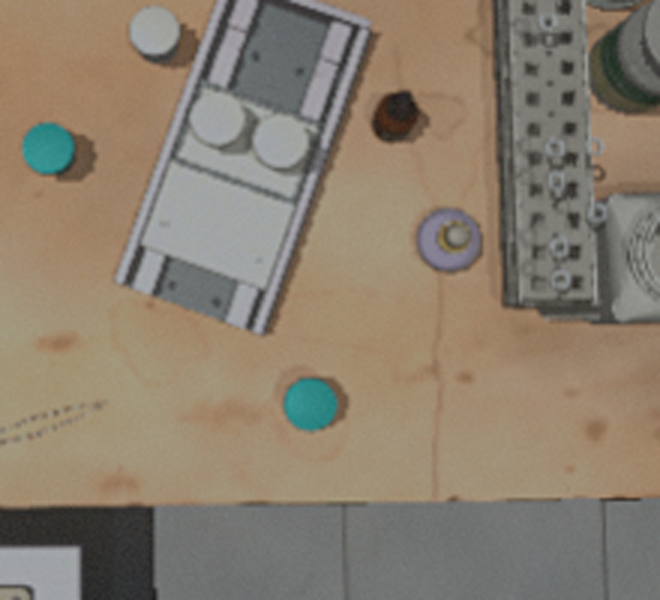

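Run:
```python
import cv2
t=cv2.imread("pics/top0.png")
cv2.imwrite("pics/top0y.png",cv2.resize(t[112:252,208:318],None,fx=4.2,fy=4.2,interpolation=cv2.INTER_CUBIC))
t=cv2.imread("pics/scene0.png")
cv2.imwrite("pics/scene0y.png",cv2.resize(t[150:300,195:355],None,fx=4,fy=4,interpolation=cv2.INTER_CUBIC))
```

```text
(no output)
```

View pics/top0y.png

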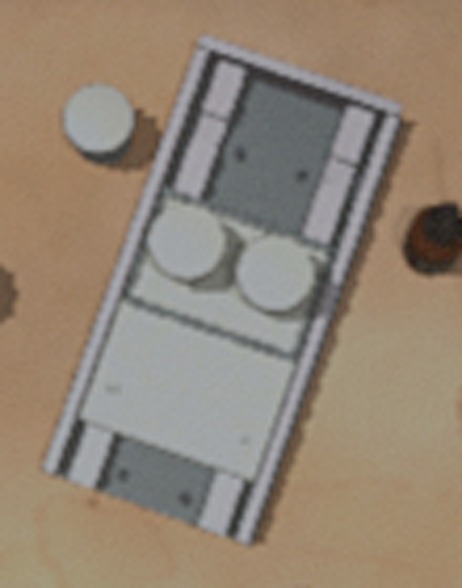

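View pics/scene0y.png

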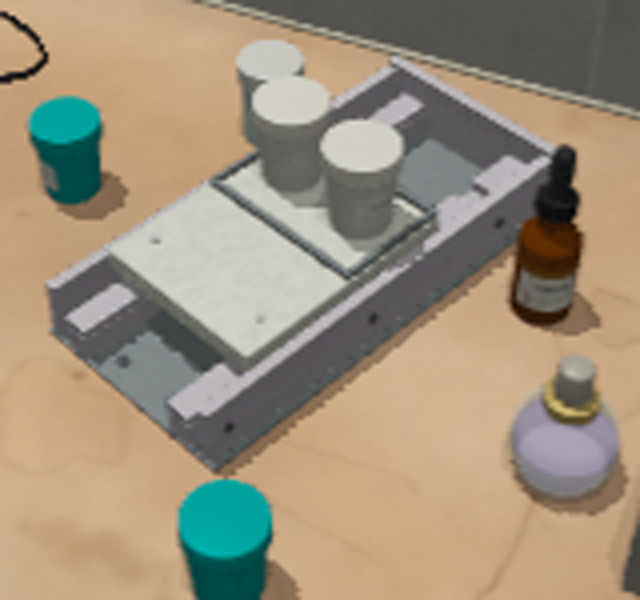

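```bash
cat > h.py <<'E'
import numpy as np,cv2
from scipy.optimize import least_squares
def load(n):
    d=np.load(f"pics/{n}.npz");return {k:d[k] for k in d.files}
def proj(c,P):
    P=np.atleast_2d(P);M=np.linalg.inv(c["cam_to_world"]);f=192/np.tan(np.radians(float(c["fov_y"])/2))
    K=np.array([[f,0,float(c["cx"])],[0,f,float(c["cy"])],[0,0,1]])
    return cv2.projectPoints(P.astype(float),cv2.Rodrigues(M[:3,:3])[0],M[:3,3],K,np.array(c["dist"],float))[0][:,0]
def ray(c,px,z):
    f=192/np.tan(np.radians(float(c["fov_y"])/2));K=np.array([[f,0,float(c["cx"])],[0,f,float(c["cy"])],[0,0,1]])
    u=cv2.undistortPoints(np.array([[px]],float),K,np.array(c["dist"],float))[0,0]
    T=c["cam_to_world"];d=T[:3,:3]@[u[0],u[1],1];o=T[:3,3];return o+d*(z-o[2])/d[2]
def F(p,L):
    L=np.atleast_2d(L);c,s=np.cos(p[2]),np.sin(p[2])
    return np.c_[p[0]+c*L[:,0]-s*L[:,1],p[1]+s*L[:,0]+c*L[:,1],L[:,2]]
E
cat > fit.py <<'E'
from h import *
t=load("top0");s=load("scene0")
z=lambda a,k,o:np.array(a)/k+np.array(o)-0.5+0.5/k
ft=z([(203,38),(402,105),(43,470),(252,545)],4.2,(208,112));Lt=[(.108,.074,.05),(.108,-.074,.05),(-.195,.074,.046),(-.195,-.074,.046)]
fs=z([(397,60),(553,152),(48,285),(217,468),(52,330)],4,(195,150));Ls=[(.108,.074,.05),(.108,-.074,.05),(-.195,.074,.046),(-.195,-.074,0),(-.195,.074,0)]
res=lambda p:np.r_[(proj(t,F(p,Lt))-ft).ravel(),(proj(s,F(p,Ls))-fs).ravel()]
q=least_squares(res,[.6,-.35,-.3],loss='soft_l1');print(q.x,np.degrees(q.x[2]),res(q.x).round(1).reshape(-1,2).tolist())
p=q.x
# board corners
for nm,c,pts in(("top",t,z([(80,418),(255,478),(170,192)],4.2,(208,112))),("sc",s,z([(110,248),(245,352)],4,(195,150)))):
    for x in pts:
        w=ray(c,x,.055)-[p[0],p[1],0];cc,ss=np.cos(p[2]),np.sin(p[2]);print(nm,(cc*w[0]+ss*w[1])*1000,(-ss*w[0]+cc*w[1])*1000)
E
python3 fit.py
```

```text
[ 0.5481247  -0.33141995 -0.35993296] -20.622639401813075 [[-1.1, -1.9], [2.6, -0.1], [-1.0, -0.7], [1.0, 0.2], [-0.7, -1.6], [3.9, 0.3], [-1.4, -0.8], [-0.0, 2.2], [-0.2, 1.3]]
top -156.6782174546397 59.23768845483602
top -154.86454952515626 -58.605635756484844
top 0.04484826381745757 54.7283621930009
sc -154.37560599850178 60.05973641975523
sc -153.99288807796995 -55.100565102355965
```

```bash
cat >> fit.py <<'E'
print("---")
def res2(p):
    h=p[3];a=[(p[4],h,.05),(p[4],-h,.05)]
    return np.r_[(proj(t,F(p,a+Lt[2:]))-ft).ravel(),(proj(s,F(p,a+Ls[2:]))-fs).ravel()]
q=least_squares(res2,[*p,.07,.105]);print(q.x,np.degrees(q.x[2]),res2(q.x).round(1).reshape(-1,2).tolist())
np.save("frame.npy",q.x[:3])
for nm,c,y0,x0,k,L in(("top",t,112,208,4.2,0),("scene",s,150,195,4,0)):
    im=np.ascontiguousarray(c["pixels"][:,:,::-1]);im=cv2.resize(im,None,fx=3,fy=3,interpolation=cv2.INTER_CUBIC)
    def poly(P,col):
        a=((proj(c,F(q.x,P))+.5)*3-.5);cv2.polylines(im,[np.round(a*8).astype(np.int32)],True,col,1,cv2.LINE_AA,3)
    R=lambda a,b,h,zz:[(a,-h,zz),(b,-h,zz),(b,h,zz),(a,h,zz)]
    poly(R(-.195,.108,.074,.046),(0,0,255));poly(R(-.195,.108,.074,0),(255,0,0))
    for sx in(-.055,.055):poly([(sx-.009,-.036,.03),(sx+.009,-.036,.03),(sx+.009,-.054,.03),(sx-.009,-.054,.03)],(0,200,0));poly([(sx-.009,.036,.03),(sx+.009,.036,.03),(sx+.009,.054,.03),(sx-.009,.054,.03)],(0,200,0))
    poly(R(-.155,.005,.06,.055),(255,0,255))
    cv2.imwrite(f"pics/ov_{nm}.png",im[330:780,580:1000] if nm=="top" else im[440:880,570:1080])
E
python3 fit.py|sed -n '/---/,$p'
```

```text
---
[ 0.54987333 -0.33109174 -0.35808522  0.06758963  0.10253285] -20.51677195334623 [[0.2, 0.1], [-0.5, 0.3], [-1.0, -1.2], [1.0, -0.4], [-0.3, -0.1], [0.6, -0.3], [-1.1, -1.3], [0.4, 1.7], [0.1, 0.9]]
```

View pics/ov_top.png

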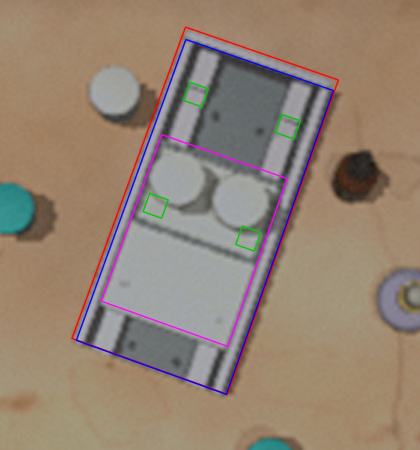

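View pics/ov_scene.png

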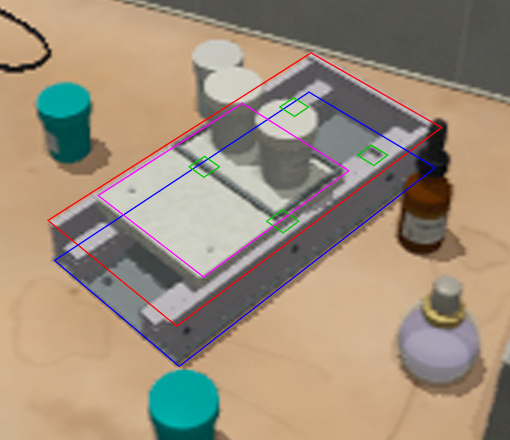

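```bash
cat > fit2.py <<'E'
exec(open("fit.py").read().split("q=least")[0])
def mk(p):
    h=p[3];return [(p[4],h,.05),(p[4],-h,.05),(-.195,h,.046),(-.195,-h,.046)],[(p[4],h,.05),(p[4],-h,.05),(-.195,h,.046),(-.195,-h,0),(-.195,h,0)]
def res2(p):
    a,b=mk(p);return np.r_[(proj(t,F(p,a))-ft).ravel(),(proj(s,F(p,b))-fs).ravel()]
q=least_squares(res2,[.55,-.33,-.36,.07,.105]);print(q.x,np.degrees(q.x[2]),res2(q.x).round(1).reshape(-1,2).tolist())
np.save("frame.npy",q.x[:3]);p=q.x
for nm,c in(("top",t),("scene",s)):
    im=np.ascontiguousarray(c["pixels"][:,:,::-1]);im=cv2.resize(im,None,fx=5,fy=5,interpolation=cv2.INTER_CUBIC)
    def poly(P,col):
        a=((proj(c,F(q.x,P))+.5)*5-.5);cv2.polylines(im,[np.round(a*8).astype(np.int32)],True,col,1,cv2.LINE_AA,3)
    R=lambda a,b,h,zz:[(a,-h,zz),(b,-h,zz),(b,h,zz),(a,h,zz)]
    poly(R(-.195,.108,p[3],.046),(0,0,255));poly(R(-.195,.108,p[3],0),(255,0,0));poly(R(-.195,.1,.036,.03),(255,255,0))
    for sx in(-.055,.055):
      for sg in(-1,1):poly([(sx+d,sg*e,.03) for d,e in((-.009,.036),(.009,.036),(.009,.054),(-.009,.054))],(0,200,0))
    poly(R(-.155,.005,.06,.055),(255,0,255))
    o=(550,1040) if nm=="top" else (740,970)
    cv2.imwrite(f"pics/ov2_{nm}.png",im[o[0]:o[0]+(600 if nm=="scene" else 600+100),o[1]:o[1]+800][:600 if nm=="scene" else 700])
E
python3 fit2.py
```

```text
[ 0.54977897 -0.33074801 -0.35807836  0.06977041  0.10279907] -20.516378643027455 [[-0.6, -0.2], [0.2, 0.5], [0.3, -0.6], [-0.6, -0.9], [-0.9, -0.5], [1.2, 0.0], [-0.1, -0.4], [-1.1, 0.5], [1.0, 1.8]]
```

Run:
```python
import cv2
a=cv2.imread("pics/ov2_top.png");cv2.imwrite("pics/ov2_topc.png",a[:600,:560])
```

```text
(no output)
```

View pics/ov2_topc.png

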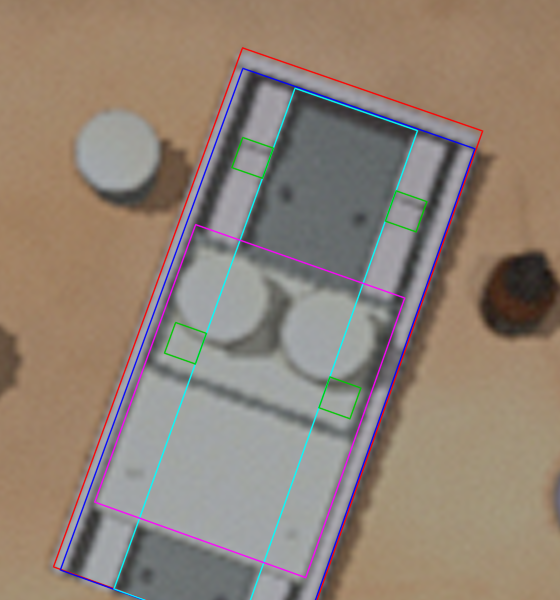

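View pics/ov2_scene.png

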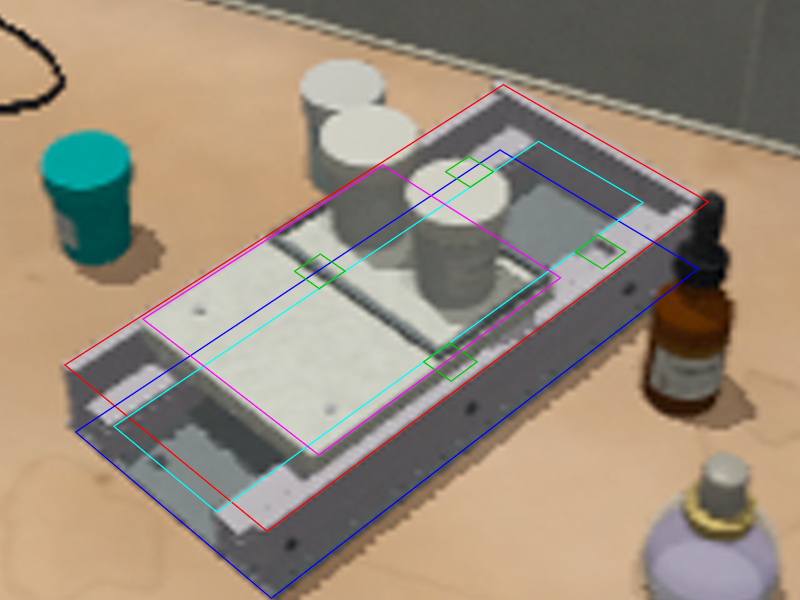

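Run:
```python
from h import *
t=load("top0");s=load("scene0")
import cv2
im=cv2.imread("pics/top0.png");cv2.imwrite("pics/mt.png",cv2.resize(im[90:310,0:200],None,fx=2.7,fy=2.7,interpolation=cv2.INTER_CUBIC))
im=cv2.imread("pics/scene0.png");cv2.imwrite("pics/ms.png",cv2.resize(im[60:250,0:220],None,fx=3,fy=3,interpolation=cv2.INTER_CUBIC))
```

```text
(no output)
```

View pics/mt.png

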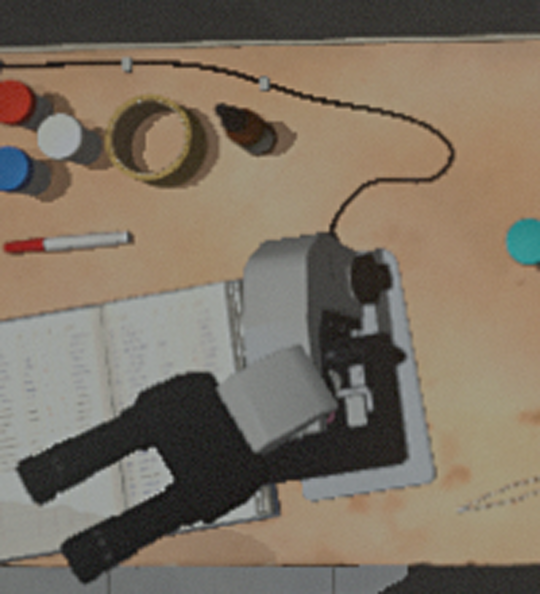

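View pics/ms.png

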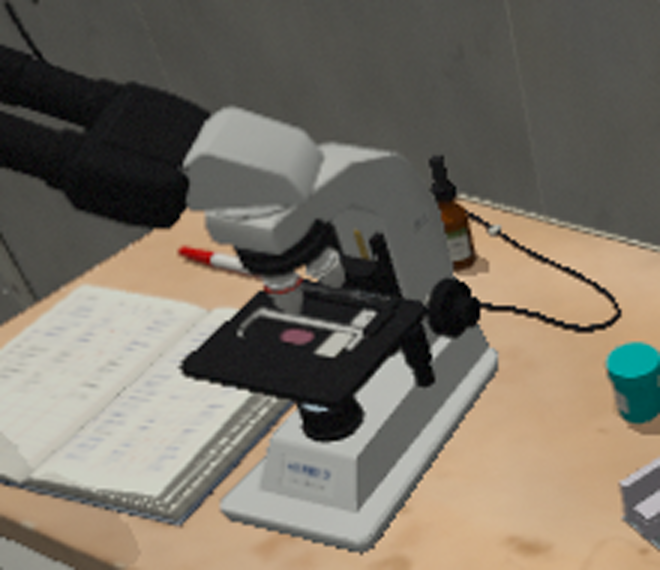

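```bash
cat > tri.py <<'E'
from h import *
t=load("top0");s=load("scene0")
def tri(a,b):
    q=least_squares(lambda P:np.r_[(proj(t,P)-a).ravel(),(proj(s,P)-b).ravel()],[.4,.1,.2]);return q.x.round(3),q.fun.round(1)
T=lambda x,y:np.array([x/2.7,90+y/2.7]);S=lambda x,y:np.array([x/3,60+y/3])
print(tri(T(295,347),S(322,155)),tri(T(220,380),S(230,108)),tri(T(335,400),S(300,205)))
print(tri(T(215,375),S(210,112)),tri(T(187,372),S(130,85)))
for z in(.25,.3,.35,.4):print(z,ray(t,T(20,470),z),ray(t,T(85,580),z),ray(t,T(285,235),z))
E
python3 tri.py
```

```text
(array([0.398, 0.025, 0.276]), array([ 0.9, -0.9, -1.2,  0.1])) (array([0.372, 0.072, 0.314]), array([ 1.7, -1.9, -2.2,  0.3])) (array([ 0.35 , -0.003,  0.27 ]), array([-0.9,  0.9,  1.1, -0.1]))
(array([0.371, 0.082, 0.31 ]), array([-0.6,  0.7,  0.8, -0.1])) (array([0.358, 0.109, 0.332]), array([-6.6,  7.7,  8.9, -1.1]))
0.25 [0.29551725 0.27135697 0.25      ] [0.20340178 0.21217711 0.25      ] [0.49282929 0.04566448 0.25      ]
0.3 [0.29768382 0.24463508 0.3       ] [0.20984562 0.18820317 0.3       ] [0.48583391 0.02942235 0.3       ]
0.35 [0.29985039 0.21791319 0.35      ] [0.21628946 0.16422922 0.35      ] [0.47883853 0.01318021 0.35      ]
0.4 [0.30201696 0.19119129 0.4       ] [0.2227333  0.14025527 0.4       ] [ 0.47184315 -0.00306192  0.4       ]
```

```bash
python3 -m crank '[[-1,[0,0,-30],0],[-1,[0,0,-60],1],[-1,[0,0,-90],2],[-1,[0,0,-120],3],[-1,[0,0,-150],4],[-1,[0,0,-180],5],[-1,[0,0,-210],6],[-1,[0,0,-240],7],[-1,[0,0,-270],7.7],[-1,[0,0,-300],7.7],[-1,[0,0,-300],7.7],[-1,[0,0,-300],7.7]]'
cat > st.py <<'E'
import numpy as np,sys
from bench import r
from scipy.spatial.transform import Rotation as Ro
s=r.read_state();R=Ro.from_quat(s["eef_rot"]).as_matrix();f=np.load("frame.npy")
print("t",s["time"],"p",s["ee_pos"].round(4),"F",s["ft_force"].round(2),"w",s["width"],"q",np.round(s["joint_positions"],2))
print("xhead",np.degrees(np.arctan2(R[1,0],R[0,0])),"z",R[:,2].round(3))
d=s["ee_pos"][:2]-f[:2];c,n=np.cos(f[2]),np.sin(f[2]);print("frame",1000*np.array([c*d[0]+n*d[1],-n*d[0]+c*d[1]]).round(4))
for a in sys.argv[1:]:
    w=np.array(eval(a));print(a,"tool mm",(R.T@(w-s["ee_pos"])*1000).round(1))
E
python3 st.py "(.45,.42,.485)" "(.52,.1,.485)" "(.45,-.2,.485)"
```

```text
time: 1.1
ee_pos: [0.1382, 0.6101, 0.4865]
eef_rot: [0.178, 0.984, 0.001, -0.0]
ft_force: [0.8, 0.1, -0.1]
width: 0.015
t 1.1 p [0.1382 0.6101 0.4865] F [ 0.84  0.13 -0.08] w 0.015002545689732742 q [-1.41  0.41 -0.02  0.73  0.01  2.   -0.21]
xhead 159.53491124203325 z [ 0.     0.003 -1.   ]
frame [-715.3  736.9]
(.45,.42,.485) tool mm [-358.6  -69.1    1.1]
(.52,.1,.485) tool mm [-5.361e+02 -3.444e+02  3.000e-01]
(.45,-.2,.485) tool mm [-5.754e+02 -6.500e+02 -4.000e-01]
```

```bash
python3 -m crank '[[-1,[-36,-7,0],0],[-1,[-72,-14,0],0],[-1,[-108,-21,0],0],[-1,[-144,-28,0],0],[-1,[-180,-35,0],0],[-1,[-216,-42,0],0],[-1,[-252,-49,0],0],[-1,[-288,-56,0],0],[-1,[-324,-63,0],0],[-1,[-358,-70,0],0],[-1,[-376,-98,0],0],[-1,[-394,-126,0],0]]'; python3 st.py "(.52,.1,.485)" "(.45,-.2,.485)"
```

```text
time: 2.1
ee_pos: [0.4645, 0.3524, 0.4817]
eef_rot: [0.178, 0.984, -0.002, -0.002]
ft_force: [0.5, 0.3, 0.8]
width: 0.0003
t 2.1 p [0.4645 0.3524 0.4817] F [0.52 0.32 0.82] w 0.00025633260789501683 q [-0.83  0.29  0.16  0.9  -0.05  1.96  0.51]
xhead 159.47750736541 z [-0.004 -0.004 -1.   ]
frame [-319.3  610. ]
(.52,.1,.485) tool mm [-140.5 -217.    -2.6]
(.45,-.2,.485) tool mm [-180.1 -522.5   -1.1]
```

```bash
python3 -m crank '[[-1,[-20,-31,0],0],[-1,[-40,-62,0],0],[-1,[-60,-93,0],0],[-1,[-80,-124,0],0],[-1,[-100,-155,0],0],[-1,[-120,-186,0],0],[-1,[-140,-217,0],0],[-1,[-145,-255,0],0],[-1,[-150,-293,0],0],[-1,[-155,-331,0],0],[-1,[-160,-369,0],0],[-1,[-165,-407,0],0]]'; python3 st.py "(.45,-.2,.485)" "(.55-.185*.9366,-.332+.185*.3505,.3)"
```

```text
time: 3.1
ee_pos: [0.4743, -0.087, 0.4839]
eef_rot: [0.178, 0.984, 0.0, -0.001]
ft_force: [0.4, 0.1, 0.6]
width: 0.0003
t 3.1 p [ 0.4743 -0.087   0.4839] F [0.36 0.09 0.57] w 0.00032531615453279333 q [-0.34  0.03  0.45  1.2  -0.01  1.92  1.32]
xhead 159.5353625909379 z [-0.002  0.001 -1.   ]
frame [-156.2  201.8]
(.45,-.2,.485) tool mm [ -16.8 -114.3   -1.1]
(.55-.185*.9366,-.332+.185*.3505,.3) tool mm [  28.  -202.8  184. ]
```

```bash
python3 -m crank '[[-1,[4,-30,0],0],[-1,[8,-60,0],0],[-1,[12,-90,10],0],[-1,[16,-120,30],0],[-1,[20,-150,55],0],[-1,[24,-180,80],0],[-1,[28,-203,110],0],[-1,[28,-203,145],0],[-1,[28,-203,184],0],[-1,[28,-203,184],0],[-1,[28,-203,184],0],[-1,[28,-203,184],0]]'; python3 st.py "(.55-.183*.9366,-.332+.183*.3505,.036)"
python3 - <<'E'
from bench import r
import cv2,numpy as np
for n in("scene","top"):
    c=r.camera(n);cv2.imwrite(f"pics/{n}1.png",c["pixels"][:,:,::-1]);np.savez(f"pics/{n}1.npz",**{k:np.array(v) for k,v in c.items()})
E
```

```text
time: 4.1
ee_pos: [0.3789, -0.2657, 0.3032]
eef_rot: [0.177, 0.984, -0.0, 0.001]
ft_force: [1.2, 0.1, 0.3]
width: 0.0004
t 4.1 p [ 0.3789 -0.2657  0.3032] F [1.21 0.13 0.3 ] w 0.0004158533302779014 q [-0.17 -0.13  0.62  1.69  0.07  1.55  1.66]
xhead 159.56446418263928 z [ 0.002 -0.001 -1.   ]
frame [-182.8    1. ]
(.55-.183*.9366,-.332+.183*.3505,.036) tool mm [  0.   -2.1 267.2]
```

View pics/scene1.png

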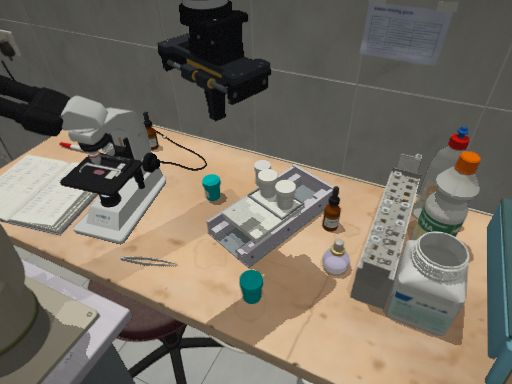

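View pics/top1.png

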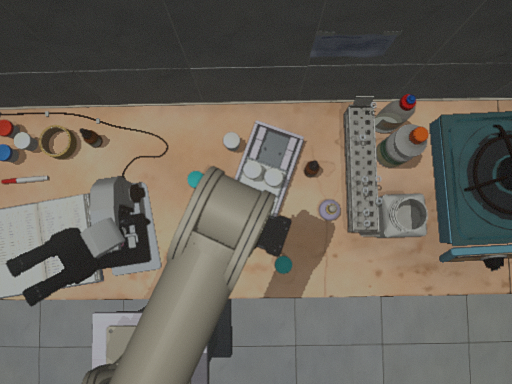

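```bash
python3 -m crank '[[-1,[0,-1,25],0],[-1,[0,-1,50],0],[-1,[0,-1,75],0],[-1,[0,-1,100],0],[-1,[0,-1,125],0],[-1,[0,-1,150],0],[-1,[0,-1,175],0],[-1,[0,-1,195],0],[-1,[0,-1,210],0],[-1,[0,-1,220],0],[-1,[0,-1,225],0],[-1,[0,-1,225],0]]'; python3 st.py "(.55-.183*.9366,-.332+.183*.3505,.036)"
cat > shot.py <<'E'
import sys,cv2,numpy as np
from bench import r
k=sys.argv[1]
c=r.camera("scene");np.savez(f"pics/scene{k}.npz",**{k:np.array(v) for k,v in c.items()})
im=c["pixels"][:,:,::-1];cv2.imwrite(f"pics/scene{k}.png",im);cv2.imwrite(f"pics/z{k}.png",cv2.resize(im[130:280,180:360],None,fx=4,fy=4,interpolation=cv2.INTER_CUBIC))
E
python3 shot.py 2
```

```text
time: 5.2
ee_pos: [0.3784, -0.2668, 0.0765]
eef_rot: [0.177, 0.984, -0.0, 0.0]
ft_force: [-0.4, 0.3, -0.6]
width: 0.0005
t 5.2 p [ 0.3784 -0.2668  0.0765] F [-0.35  0.35 -0.56] w 0.0004607821546764785 q [-0.14  0.06  0.68  2.04 -0.04  1.06  1.78]
xhead 159.55441982396778 z [ 0. -0. -1.]
frame [-1.829e+02 -1.000e-01]
(.55-.183*.9366,-.332+.183*.3505,.036) tool mm [-0.5 -1.  40.5]
```

View pics/z2.png

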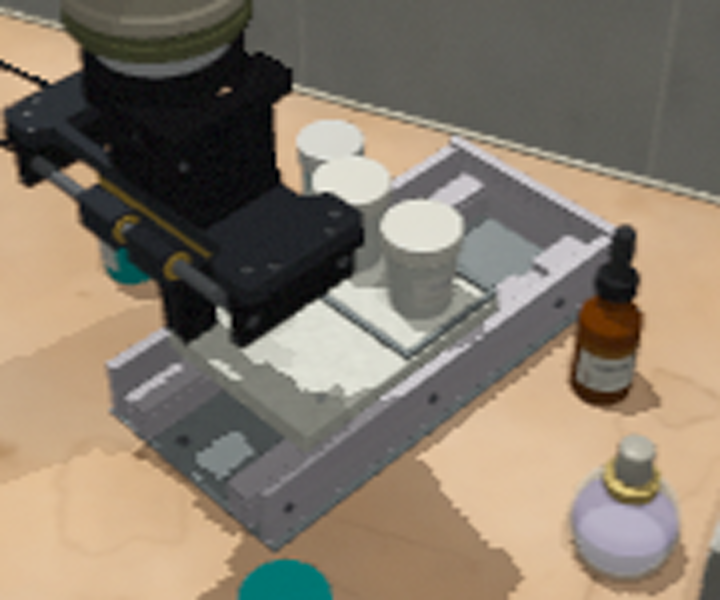

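Run:
```python
from h import *
s=load("scene2");f=np.load("frame.npy")
def z(P):return ((proj(s,P)-[180,130])*4+1.5).round()
print("tip corners",z(F(f,[(-.183+a,b,.0765) for a in(-.0095,.0095) for b in(-.015,.015)])).tolist())
print("dropped tip",z(F(f,[(-.183+a,b,.036) for a in(-.0095,.0095) for b in(-.015,.015)])).tolist())
print("board near top corners/bottom",z(F(f,[(-.155,.06,.055),(-.155,-.06,.055),(-.155,.06,.039),(-.155,-.06,.039)])).tolist())
```

```text
tip corners [[202.0, 401.0], [166.0, 373.0], [228.0, 383.0], [193.0, 355.0]]
dropped tip [[207.0, 451.0], [172.0, 423.0], [232.0, 433.0], [198.0, 405.0]]
board near top corners/bottom [[170.0, 327.0], [311.0, 435.0], [172.0, 346.0], [311.0, 455.0]]
```

Run:
```python
from h import *
s=load("scene2");s1=load("scene1");print(proj(s1,[.3789,-.2657,.3032]))
im=s["pixels"][:,:,::-1];cv2.imwrite("pics/z2b.png",cv2.resize(im[185:260,200:280],None,fx=8,fy=8,interpolation=cv2.INTER_CUBIC))
im=s1["pixels"][:,:,::-1];cv2.imwrite("pics/z1b.png",cv2.resize(im[60:135,180:260],None,fx=7,fy=7,interpolation=cv2.INTER_CUBIC))
```

```text
[[219.31293415 135.87988494]]
```

View pics/z2b.png

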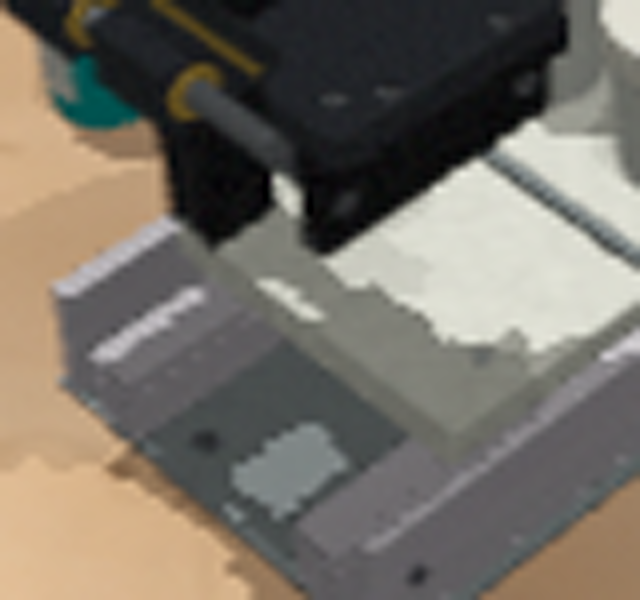

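View pics/z1b.png

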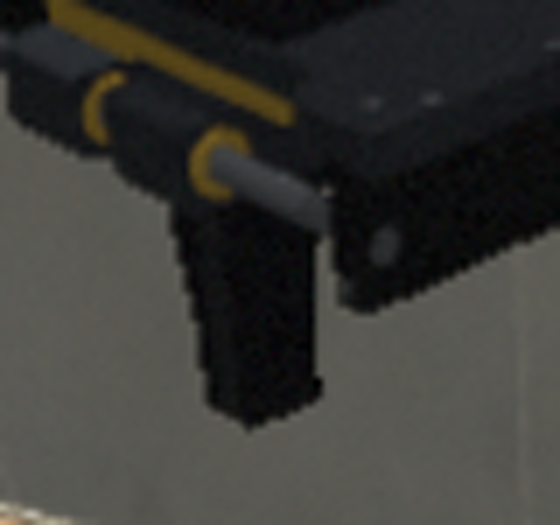

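Run:
```python
from h import *
t=load("top1");s=load("scene1");s2=load("scene2")
for z in(.37,.4,.43,.46):print(z,proj(t,[(.381,-.368,z),(.311,-.342,z)]).round(1).tolist(),proj(s,[(.381,-.368,z),(.311,-.342,z)]).round(1).tolist())
for z in(.303,.32,.33,.34,.35):print(z,proj(s,[.3789,-.2657,z]))
for z in(.0765,.09,.1,.11,.12):print(z,proj(s2,[.3784,-.2668,z]))
im=t["pixels"][:,:,::-1];cv2.imwrite("pics/t1b.png",cv2.resize(im[180:290,190:310],None,fx=6,fy=6,interpolation=cv2.INTER_CUBIC)[:600])
```

```text
0.37 [[289.7, 220.9], [277.5, 256.2]] [[272.0, 113.7], [236.8, 132.0]]
0.4 [[290.8, 220.3], [278.1, 256.7]] [[272.1, 96.3], [235.5, 114.1]]
0.43 [[291.8, 219.6], [278.7, 257.2]] [[272.1, 77.6], [234.2, 94.7]]
0.46 [[293.0, 218.8], [279.5, 257.8]] [[272.2, 57.5], [232.7, 73.8]]
0.303 [[219.32304785 135.9748672 ]]
0.32 [[218.44846954 127.76402476]]
0.33 [[217.91950738 122.80059834]]
0.34 [[217.37936944 117.73436317]]
0.35 [[216.82768706 112.56198735]]
0.0765 [[228.97237221 224.13054869]]
0.09 [[228.51788593 219.80134694]]
0.1 [[228.17465399 216.53291571]]
0.11 [[227.82566557 213.21056659]]
0.12 [[227.47077151 209.8329247 ]]
```

View pics/t1b.png

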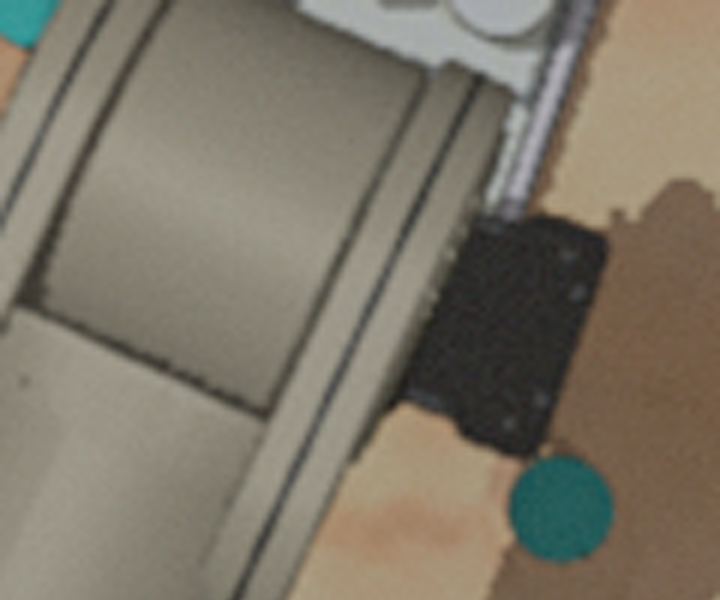

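Run:
```python
from h import *
t=load("top0");s=load("scene0")
f=np.load("frame.npy")
def tri(a,b):
    q=least_squares(lambda P:np.r_[(proj(t,P)-a).ravel(),(proj(s,P)-b).ravel()],[.4,.1,.2]);return q.x.round(4),q.fun.round(1)
A=lambda x,y:np.array([x/4.2+208-.4,y/4.2+112-.4]);B=lambda x,y:np.array([x/4+195-.4,y/4+150-.4])
print("cup a top",tri(A(188,243),B(291,103)))
print("cup b top",tri(A(276,274),B(362,147)))
print("pot top",tri(A(99,120),B(271,60)))
print("dropper top",tri(A(446,214),B(564,150)))
print("teal near top",tri(np.array([284,264.]),B(226,512)))
```

```text
cup a top (array([ 0.5252, -0.2919,  0.1141]), array([ 0., -0., -0.,  0.]))
cup b top (array([ 0.5051, -0.3456,  0.1144]), array([ 0.1, -0. , -0.1,  0. ]))
pot top (array([ 0.6132, -0.236 ,  0.0676]), array([ 0.2, -0.1, -0.2,  0. ]))
dropper top (array([ 0.5399, -0.4512,  0.122 ]), array([ 0.7, -0.3, -0.6,  0. ]))
teal near top (array([ 0.2801, -0.3702,  0.0647]), array([-0.3,  0.2,  0.2, -0. ]))
```

Run:
```python
from h import *
s=load("scene1");s2=load("scene2")
x1=np.array([.3789,-.2657]);x2=np.array([.3784,-.2668])
u=np.array([.9366,-.3505]);v=np.array([.3505,.9366])
def C(x,a,b,z):return [*(x+a*u+b*v),z]
for nm,c,x,zs in(("1",s,x1,(.303,.32,.33,.34,.35)),("2",s2,x2,(.0765,.09,.1,.11,.12,.13))):
  for z in zs:
    print(nm,z,proj(c,[C(x,-.0095,.015,z),C(x,-.0095,-.015,z),C(x,.0095,-.015,z)]).round(1).tolist())
```

```text
1 0.303 [[209.9, 134.8], [220.6, 141.4], [228.8, 137.1]]
1 0.32 [[208.9, 126.6], [219.7, 133.1], [228.1, 128.9]]
1 0.33 [[208.3, 121.7], [219.2, 128.1], [227.6, 123.9]]
1 0.34 [[207.7, 116.6], [218.6, 123.0], [227.2, 118.8]]
1 0.35 [[207.0, 111.5], [218.1, 117.8], [226.8, 113.6]]
2 0.0765 [[221.3, 222.8], [230.1, 229.9], [236.8, 225.4]]
2 0.09 [[220.7, 218.5], [229.7, 225.6], [236.4, 221.1]]
2 0.1 [[220.3, 215.3], [229.3, 222.3], [236.1, 217.8]]
2 0.11 [[219.9, 211.9], [229.0, 219.0], [235.8, 214.5]]
2 0.12 [[219.5, 208.6], [228.6, 215.6], [235.5, 211.1]]
2 0.13 [[219.1, 205.1], [228.3, 212.2], [235.2, 207.7]]
```

```bash
python3 -m crank '[[-1,[0,0,10],0],[-1,[0,0,20],0],[-1,[0,0,30],0],[-1,[0,0,40],0],[-1,[0,0,40],0]]'; python3 st.py "(.55-.183*.9366,-.332+.183*.3505,.036)"
python3 shot.py 3
python3 - <<'E'
from h import *
s=load("scene3")
im=s["pixels"][:,:,::-1];cv2.imwrite("pics/z3b.png",cv2.resize(im[185:260,200:280],None,fx=8,fy=8,interpolation=cv2.INTER_CUBIC))
E
```

```text
time: 5.67
ee_pos: [0.3766, -0.2659, 0.0341]
eef_rot: [0.178, 0.984, 0.0, -0.002]
ft_force: [-0.6, 0.5, -1.1]
width: 0.0004
t 5.6667 p [ 0.3766 -0.2659  0.0341] F [-0.56  0.46 -1.12] w 0.0004158910167476432 q [-0.12  0.14  0.68  2.08 -0.1   0.96  1.83]
xhead 159.5413142060848 z [-0.003  0.001 -1.   ]
frame [-1.85e+02  1.00e-01]
(.55-.183*.9366,-.332+.183*.3505,.036) tool mm [-2.6 -1.1 -1.9]
```

View pics/z3b.png

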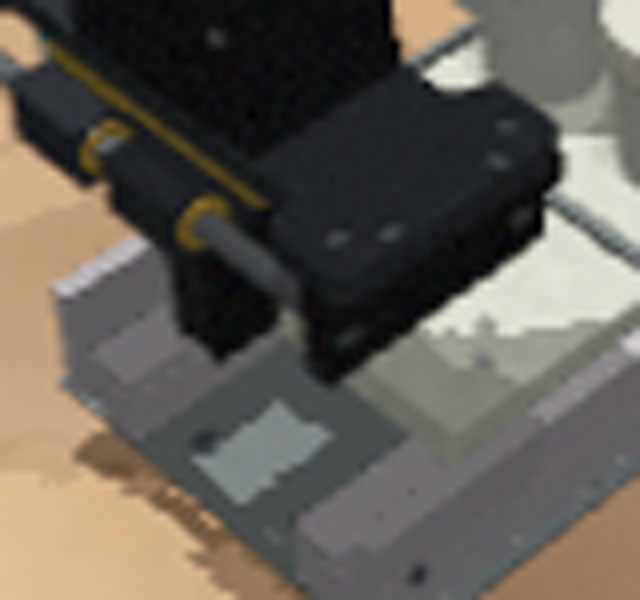

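```bash
python3 -m crank '[[-1,[0,0,8],0],[-1,[0,0,16],0],[-1,[0,0,24],0],[-1,[0,0,24],0]]'; python3 st.py
python3 shot.py 4
python3 - <<'E'
from h import *
s=load("scene4")
im=s["pixels"][:,:,::-1];cv2.imwrite("pics/z4b.png",cv2.resize(im[185:260,200:280],None,fx=8,fy=8,interpolation=cv2.INTER_CUBIC))
f=np.load("frame.npy")
for z in (.01,.03,.04,.05,.06):print(z,((proj(s,F(f,[(-.185+a,b,z) for a,b in((-.0095,.015),(-.0095,-.015),(.0095,-.015))]))-[200,185])*8+3.5).round().tolist())
E
```

```text
time: 6.05
ee_pos: [0.377, -0.2661, 0.0107]
eef_rot: [0.178, 0.984, 0.0, -0.001]
ft_force: [-0.6, 0.4, -0.5]
width: 0.0005
t 6.05 p [ 0.377  -0.2661  0.0107] F [-0.61  0.35 -0.46] w 0.000460212096633088 q [-0.1   0.18  0.67  2.1  -0.14  0.91  1.86]
xhead 159.54123577833118 z [-0.002  0.001 -1.   ]
frame [-184.5    0. ]
0.01 [[187.0, 470.0], [255.0, 527.0], [305.0, 491.0]]
0.03 [[182.0, 424.0], [250.0, 481.0], [301.0, 444.0]]
0.04 [[179.0, 400.0], [248.0, 457.0], [299.0, 421.0]]
0.05 [[176.0, 376.0], [245.0, 433.0], [297.0, 396.0]]
0.06 [[173.0, 351.0], [243.0, 408.0], [295.0, 372.0]]
```

View pics/z4b.png

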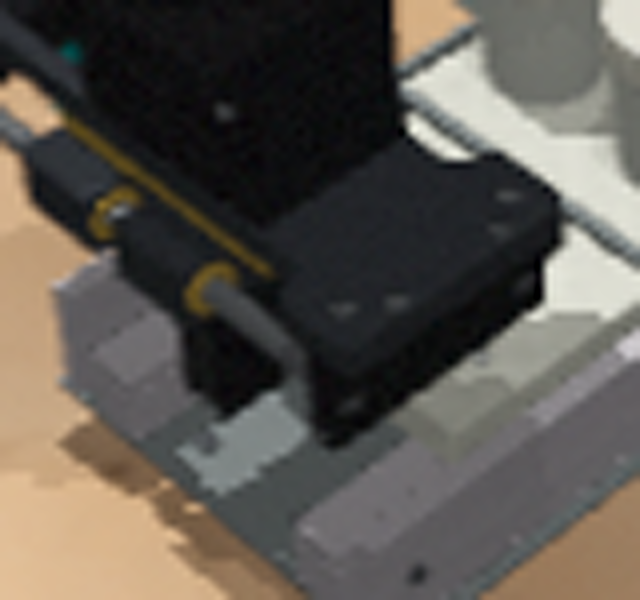

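```bash
python3 -m crank '[[-1,[0,0,5],0],[-1,[0,0,10],0],[-1,[0,0,14],0],[-1,[0,0,14],0]]'; python3 st.py
python3 shot.py 5
python3 - <<'E'
from h import *
s=load("scene5")
im=s["pixels"][:,:,::-1];cv2.imwrite("pics/z5b.png",cv2.resize(im[185:260,200:280],None,fx=8,fy=8,interpolation=cv2.INTER_CUBIC))
f=np.load("frame.npy")
for z in (0,.03,.036,.042):print(z,((proj(s,F(f,[(-.185+a,b,z) for a,b in((-.0095,.0085),(-.0095,-.0085),(.0095,-.0085))]))-[200,185])*8+3.5).round().tolist())
E
```

```text
time: 6.43
ee_pos: [0.3774, -0.2663, -0.0025]
eef_rot: [0.178, 0.984, 0.0, -0.001]
ft_force: [0.2, 0.6, -0.4]
width: 0.0004
t 6.4333 p [ 0.3774 -0.2663 -0.0025] F [ 0.15  0.57 -0.37] w 0.0003883206510450659 q [-0.09  0.21  0.67  2.11 -0.17  0.88  1.88]
xhead 159.53581791635537 z [-0.001  0.    -1.   ]
frame [-184.   -0.]
0 [[205.0, 505.0], [243.0, 537.0], [293.0, 501.0]]
0.03 [[196.0, 436.0], [235.0, 468.0], [286.0, 432.0]]
0.036 [[195.0, 421.0], [234.0, 454.0], [285.0, 418.0]]
0.042 [[193.0, 407.0], [232.0, 439.0], [284.0, 403.0]]
```

View pics/z5b.png

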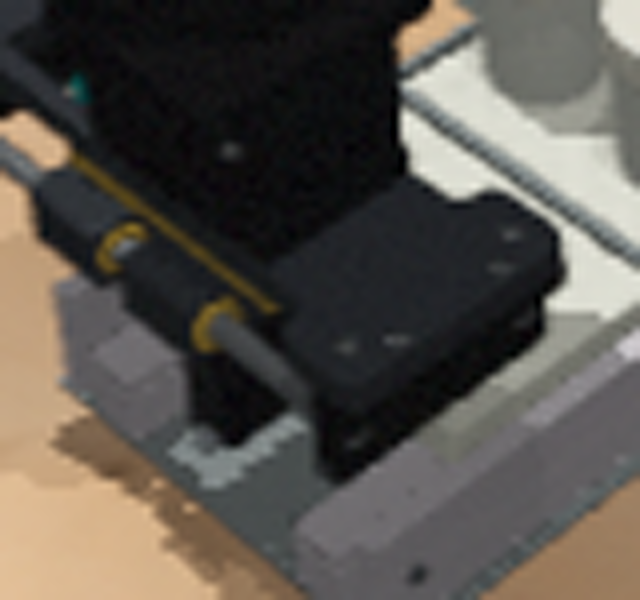

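```bash
python3 -m crank '[[-1,[0,0,4],0],[-1,[-4,0,4],0],[-1,[-8,0,4],0],[-1,[-11,0,4],0],[-1,[-13,0,4],0],[-1,[-15,0,4],0]]'; python3 st.py;  python3 -m crank '[[-1,[-2,0,0],0],[-1,[-4,0,0],0],[-1,[-6,0,0],0],[-1,[-8,0,0],0]]'; python3 st.py
```

```text
time: 6.98
ee_pos: [0.3923, -0.2719, -0.0056]
eef_rot: [0.178, 0.984, -0.0, -0.0]
ft_force: [-1.0, -0.5, 0.1]
width: 0.0007
t 6.9833 p [ 0.3923 -0.2719 -0.0056] F [-1.02 -0.45  0.07] w 0.0006759495314106697 q [-0.08  0.25  0.66  2.07 -0.2   0.88  1.9 ]
xhead 159.54026426525866 z [-0. -0. -1.]
frame [-1.681e+02 -1.000e-01]
time: 7.32
ee_pos: [0.3995, -0.2746, -0.0057]
eef_rot: [0.178, 0.984, 0.0, -0.0]
ft_force: [-0.5, -1.1, 1.0]
width: 0.0004
t 7.3167 p [ 0.3995 -0.2746 -0.0057] F [-0.51 -1.11  1.02] w 0.0003866039603653337 q [-0.08  0.27  0.65  2.05 -0.21  0.88  1.91]
xhead 159.53339193343 z [-0.  0. -1.]
frame [-1.604e+02 -1.000e-01]
```

```bash
python3 -m crank '[[-1,[-2,0,0],0],[-1,[-4,0,0],0],[-1,[-6,0,0],0],[-1,[-8,0,0],0]]'; python3 st.py; python3 shot.py 6
```

```text
time: 7.65
ee_pos: [0.4071, -0.2774, -0.0057]
eef_rot: [0.178, 0.984, 0.0, -0.0]
ft_force: [-0.8, -0.2, 0.9]
width: 0.0006
t 7.65 p [ 0.4071 -0.2774 -0.0057] F [-0.84 -0.19  0.88] w 0.0006271503535364942 q [-0.07  0.29  0.65  2.03 -0.22  0.89  1.91]
xhead 159.53476407745225 z [-0.  0. -1.]
frame [-1.523e+02 -1.000e-01]
```

View pics/z6.png

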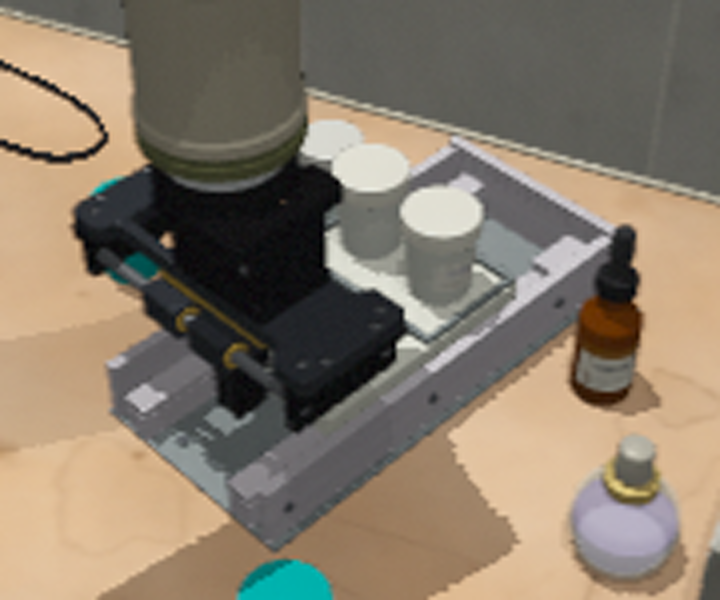

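```bash
cat > trk.py <<'E'
import sys
from h import *
f=np.load("frame.npy");s0=load("scene0")
g=lambda c:cv2.cvtColor(c["pixels"],cv2.COLOR_RGB2GRAY)
# cup_b cap template from image 0 ; cap centre px
c0=np.array([362/4+195,147/4+150]);x,y=27,24
x0,y0=int(c0[0]-13),int(c0[1]-9);T=g(s0)[y0:y0+18,x0:x0+26]
up=lambda a:cv2.resize(a,None,fx=6,fy=6,interpolation=cv2.INTER_CUBIC)
P0=ray(s0,c0,.115)
for k in sys.argv[1:]:
    s=load("scene"+k);I=g(s)[y0-45:y0+30,x0-10:x0+85]
    m=cv2.matchTemplate(up(I),up(T),cv2.TM_CCOEFF_NORMED);_,v,_,l=cv2.minMaxLoc(m)
    d=np.array(l)/6-np.array([10,45]);p=c0+d
    out=[]
    for z in(.115,.107):
        w=(ray(s,p,z)-P0)[:2];out.append([round(1000*(w[0]*np.cos(f[2])+w[1]*np.sin(f[2])),1),round(1000*(-w[0]*np.sin(f[2])+w[1]*np.cos(f[2])),1)])
    print(k,"match",round(v,3),"px",p,"along,lat riding",out[0],"seated",out[1])
E
python3 trk.py 0 4 5 6
```

```text
0 match 0.999 px [285.5  186.75] along,lat riding [np.float64(0.0), np.float64(0.0)] seated [np.float64(7.0), np.float64(6.3)]
4 match 0.999 px [285.5  186.75] along,lat riding [np.float64(0.0), np.float64(0.0)] seated [np.float64(7.0), np.float64(6.3)]
5 match 0.999 px [285.5  186.75] along,lat riding [np.float64(0.0), np.float64(0.0)] seated [np.float64(7.0), np.float64(6.3)]
6 match 0.96 px [290.33333333 183.41666667] along,lat riding [np.float64(16.4), np.float64(0.2)] seated [np.float64(23.6), np.float64(6.5)]
```

```bash
python3 -m crank '[[-1,[-3,0,0],0],[-1,[-6,0,0],0],[-1,[-9,0,0],0],[-1,[-12,0,0],0],[-1,[-15,0,0],0],[-1,[-18,0,0],0],[-1,[-21,0,0],0],[-1,[-24,0,0],0],[-1,[-27,0,0],0],[-1,[-30,0,0],0],[-1,[-33,0,0],0],[-1,[-36,0,0],0]]'; python3 st.py; python3 shot.py 7; python3 trk.py 7
```

```text
time: 8.7
ee_pos: [0.4409, -0.2901, -0.0057]
eef_rot: [0.178, 0.984, 0.0, -0.0]
ft_force: [-0.3, -0.2, 0.2]
width: 0.0007
t 8.7 p [ 0.4409 -0.2901 -0.0057] F [-0.32 -0.24  0.2 ] w 0.0007039073861387211 q [-0.04  0.36  0.63  1.94 -0.27  0.91  1.93]
xhead 159.53708860705134 z [-0.  0. -1.]
frame [-1.162e+02 -1.000e-01]
7 match 0.819 px [301.   176.25] along,lat riding [np.float64(53.2), np.float64(0.2)] seated [np.float64(60.9), np.float64(6.5)]
```

View pics/z7.png

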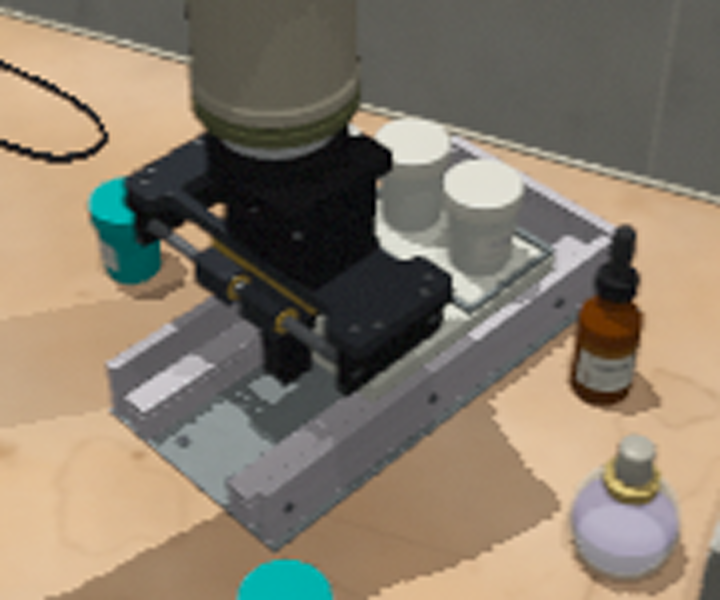

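```bash
python3 -m crank '[[-1,[-2,0,0],0],[-1,[-4,0,0],0],[-1,[-6,0,0],0],[-1,[-8,0,0],0],[-1,[-10,0,0],0],[-1,[-12,0,0],0],[-1,[-12,0,0],0]]'; python3 st.py; python3 shot.py 8; python3 trk.py 8
```

```text
time: 9.33
ee_pos: [0.4524, -0.2943, -0.0057]
eef_rot: [0.178, 0.984, -0.0, 0.0]
ft_force: [0.0, 0.2, 0.1]
width: 0.0008
t 9.3333 p [ 0.4524 -0.2943 -0.0057] F [0.02 0.17 0.13] w 0.0007782446095305446 q [-0.03  0.39  0.62  1.91 -0.28  0.92  1.94]
xhead 159.5456626801 z [ 0. -0. -1.]
frame [-104.   -0.]
8 match 0.764 px [304.5        173.91666667] along,lat riding [np.float64(65.5), np.float64(0.2)] seated [np.float64(73.5), np.float64(6.4)]
```

```bash
python3 -m crank '[[-1,[-1.5,0,0],0],[-1,[-3,0,0],0],[-1,[-3,0,0],0]]'; python3 st.py; python3 shot.py 9; python3 trk.py 9
```

```text
time: 9.63
ee_pos: [0.455, -0.2953, -0.0057]
eef_rot: [0.178, 0.984, -0.0, 0.0]
ft_force: [0.3, 0.0, -0.5]
width: 0.0001
t 9.6333 p [ 0.455  -0.2953 -0.0057] F [ 0.3   0.02 -0.46] w 0.00010865594897114427 q [-0.03  0.4   0.62  1.91 -0.28  0.93  1.94]
xhead 159.54179518973703 z [ 0. -0. -1.]
frame [-101.2    0. ]
9 match 0.762 px [305.16666667 173.41666667] along,lat riding [np.float64(68.1), np.float64(0.3)] seated [np.float64(76.0), np.float64(6.6)]
```

```bash
for i in 1; do python3 -m crank '[[-1,[-1,0,0],0],[-1,[-2,0,0],0]]'; done; python3 st.py|head -1; python3 shot.py 10; python3 trk.py 10
```

```text
time: 9.85
ee_pos: [0.4566, -0.2959, -0.0057]
eef_rot: [0.178, 0.984, 0.0, -0.0]
ft_force: [-0.5, 0.7, -0.4]
width: 0.0001
t 9.85 p [ 0.4566 -0.2959 -0.0057] F [-0.52  0.72 -0.38] w 0.00014498260167858325 q [-0.03  0.4   0.62  1.9  -0.29  0.93  1.94]
10 match 0.762 px [305.66666667 173.08333333] along,lat riding [np.float64(69.9), np.float64(0.3)] seated [np.float64(77.8), np.float64(6.6)]
```

```bash
python3 -m crank '[[-1,[-1,0,0],0],[-1,[-2,0,0],0]]'; python3 st.py|sed -n '1p;3p'; python3 shot.py 11; python3 trk.py 11
```

```text
time: 10.07
ee_pos: [0.4585, -0.2966, -0.0057]
eef_rot: [0.178, 0.984, 0.0, -0.0]
ft_force: [-0.3, -0.2, -1.3]
width: 0.0006
t 10.0667 p [ 0.4585 -0.2966 -0.0057] F [-0.28 -0.21 -1.26] w 0.0005661179165925108 q [-0.03  0.4   0.62  1.9  -0.29  0.93  1.94]
frame [-97.5  -0. ]
11 match 0.764 px [306.16666667 172.58333333] along,lat riding [np.float64(72.1), np.float64(0.7)] seated [np.float64(80.1), np.float64(7.0)]
```

```bash
python3 -m crank '[[-1,[-0.7,0,0],0],[-1,[-1.5,0,0],0]]'; python3 st.py|sed -n '1p;3p'; python3 shot.py 12; python3 trk.py 12
```

```text
time: 10.28
ee_pos: [0.4599, -0.2971, -0.0057]
eef_rot: [0.178, 0.984, 0.0, -0.0]
ft_force: [-0.0, 0.4, -0.8]
width: 0.0002
t 10.2833 p [ 0.4599 -0.2971 -0.0057] F [-0.03  0.37 -0.82] w 0.00022802512522812496 q [-0.03  0.41  0.62  1.89 -0.29  0.93  1.94]
frame [-95.9  -0. ]
12 match 0.765 px [306.83333333 172.75      ] along,lat riding [np.float64(72.7), np.float64(-0.8)] seated [np.float64(80.8), np.float64(5.4)]
```

View pics/z12.png

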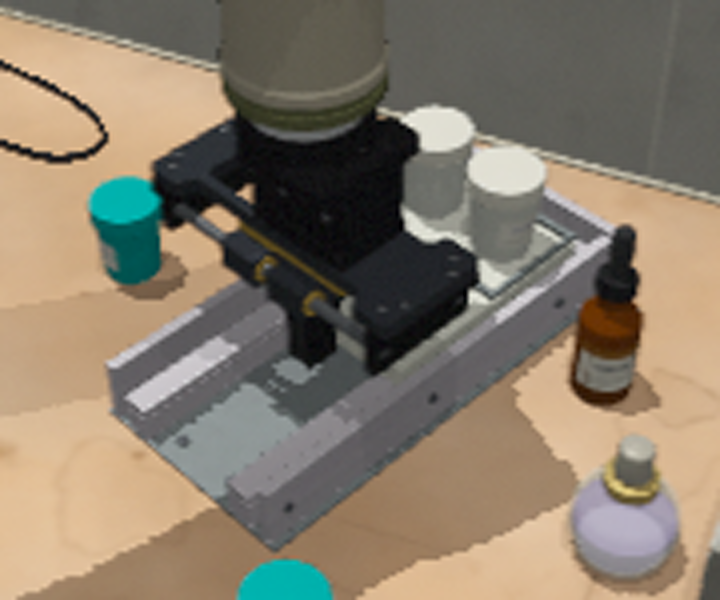

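```bash
python3 shot.py 13; python3 trk.py 13;python3 st.py|sed -n '1p;3p'
python3 - <<'E'
import cv2,numpy as np
a=[cv2.imread(f"pics/scene{k}.png")[150:230,255:345] for k in(11,13)]
cv2.imwrite("pics/cmp13.png",np.hstack([cv2.resize(x,None,fx=4.4,fy=4.4,interpolation=cv2.INTER_CUBIC) for x in a]))
E
```

```text
13 match 0.757 px [307.66666667 175.25      ] along,lat riding [np.float64(67.0), np.float64(-8.4)] seated [np.float64(74.9), np.float64(-2.3)]
t 10.3833 p [ 0.4602 -0.2972 -0.0056] F [1.17 0.23 0.4 ] w 0.00027472104116672716 q [-0.03  0.41  0.62  1.89 -0.29  0.93  1.94]
frame [-95.7   0. ]
```

View pics/cmp13.png

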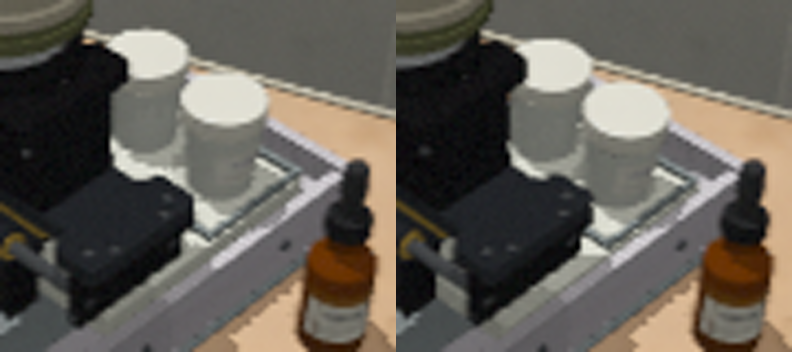

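The board dropped into the notches (both cups sank about 8 mm in the image). I'm backing straight off before lifting.

```bash
python3 -m crank '[[-1,[1,0,0],0],[-1,[3,0,0],0],[-1,[6,0,0],0],[-1,[10,0,0],0],[-1,[15,0,0],0],[-1,[21,0,0],0],[-1,[28,0,0],0],[-1,[35,0,0],0],[-1,[40,0,0],0],[-1,[45,0,0],0],[-1,[48,0,0],0],[-1,[50,0,0],0]]'; python3 st.py|sed -n '1p;3p';python3 shot.py 14; python3 trk.py 14
```

```text
time: 11.38
ee_pos: [0.4127, -0.2795, -0.0056]
eef_rot: [0.178, 0.984, 0.0, 0.0]
ft_force: [0.5, -0.0, 0.4]
width: 0.0002
t 11.3833 p [ 0.4127 -0.2795 -0.0056] F [ 0.45 -0.01  0.38] w 0.0002492551963603415 q [-0.07  0.3   0.64  2.02 -0.23  0.89  1.92]
frame [-146.4   -0. ]
14 match 0.759 px [306.66666667 174.91666667] along,lat riding [np.float64(66.3), np.float64(-5.9)] seated [np.float64(74.2), np.float64(0.3)]
```

View pics/z14.png

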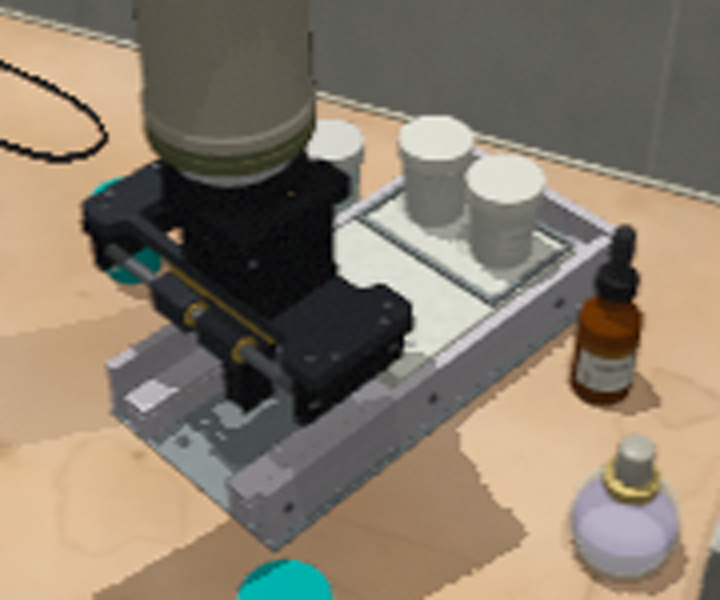

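```bash
python3 -m crank '[[-1,[0,0,-15],0],[-1,[0,0,-35],0],[-1,[0,0,-60],0],[-1,[0,0,-90],0],[-1,[0,0,-120],0],[-1,[0,0,-150],0],[-1,[0,15,-180],0],[-1,[0,40,-210],0],[-1,[0,70,-240],0],[-1,[0,95,-260],0],[-1,[0,110,-270],0],[-1,[0,120,-270],0]]';python3 -m crank '[[-1,[0,0,0],0],[-1,[0,0,0],0],[-1,[0,0,0],0],[-1,[0,0,0],0]]'; python3 st.py|sed -n '1p;3p';python3 shot.py 15; python3 trk.py 15
python3 - <<'E'
from bench import r
import cv2
c=r.camera("top");im=c["pixels"][:,:,::-1];cv2.imwrite("pics/t15.png",cv2.resize(im[100:300,160:380],None,fx=3,fy=3,interpolation=cv2.INTER_CUBIC))
E
```

```text
time: 12.43
ee_pos: [0.4569, -0.1654, 0.2666]
eef_rot: [0.176, 0.984, 0.0, 0.002]
ft_force: [-0.2, 0.0, -0.3]
width: 0.0003
time: 12.77
ee_pos: [0.4541, -0.1685, 0.2635]
eef_rot: [0.179, 0.984, -0.0, -0.001]
ft_force: [-0.3, -0.2, 0.3]
width: 0.0003
t 12.7667 p [ 0.4541 -0.1685  0.2635] F [-0.26 -0.24  0.27] w 0.00034640660046345495 q [-0.3  -0.04  0.55  1.72  0.02  1.46  1.46]
frame [-146.4  118.4]
15 match 0.76 px [306.66666667 174.91666667] along,lat riding [np.float64(66.3), np.float64(-5.9)] seated [np.float64(74.2), np.float64(0.3)]
```

View pics/z15.png

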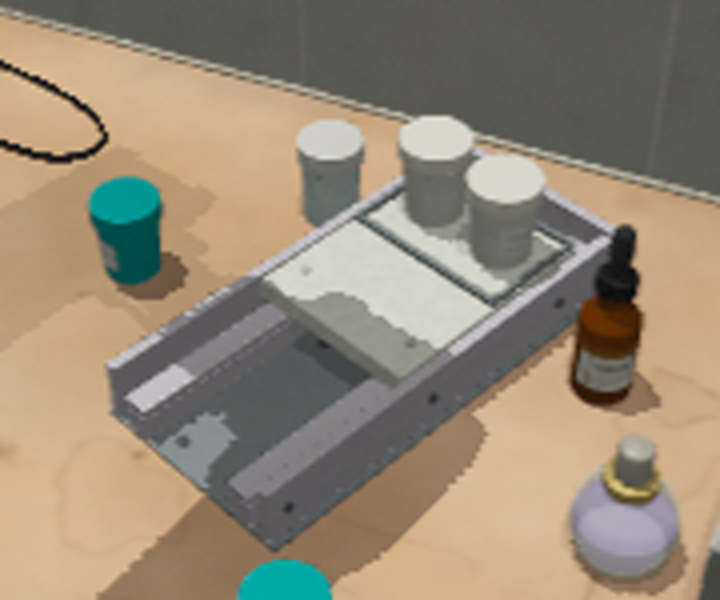

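View pics/t15.png

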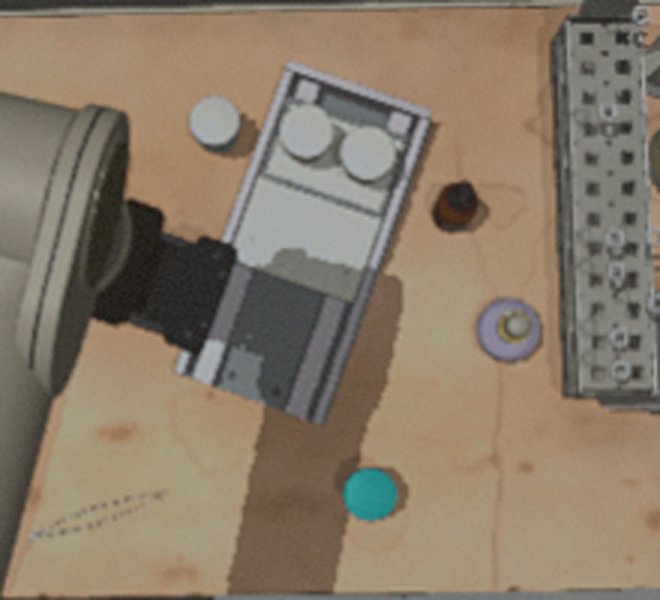

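The board sits low and flat in the frame with a gap to the end bar. Both cups are upright at about (437,135) and (505,180) in the zoomed scene view, and the bystanders are where they were.

```bash
python3 -c "
from bench import r
print(r.close_job())"
```

```text
the job is handed in; nothing more can be done
None
```

I pushed the board along its rails by its near end with the closed fingertips until it dropped into the notches. Then I backed straight off, lifted clear and handed the job in at about 13 s of robot time.

**Last checks:**
- **Seating:** one picture caught the board mid-drop. Afterwards cup b's cap, which I tracked as a marker for the board, had moved 74 mm along the rails. It had also sunk by the 8 mm expected for a seated board. It was in the same place before and after I lifted away, and I saw a gap between the board and the end bar.
- **Surroundings:** both cups stand upright in the tray, and the bystanders look unmoved in both views. The gripper is well clear.

**Disagreements:**
- **Tool height:** the reported TCP height read about 40 mm lower than the fingertips stood in the scene camera. Camera heights matched the known cup and bottle heights, so I set the pushing height from the pictures.
- **Frame size:** the frame measured about 140 mm wide and 298 mm long in the pictures, against the stated 148 mm and 303 mm. The notch positions still matched.
- **Force reading:** it stayed within about 1 N of noise, so I judged the drop from the pictures rather than by feel.

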